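Dress a moulder arbor and press its keyed cap home

TASK

Build up the spindle arbor standing in the bench stand: lower the cutter head over it, boss up, fully down on the shoulder, then the spacer collar fully down on the boss; set them down, do not drop them. Then take the keyed clamping cap out of its wooden block, push its stem into the arbor's bore, turning it until the key slips into the keyway, and keep pushing against the ejector spring until the flange bears firmly on the collar. Finish while still gripping the cap and pressing it down - do not let go - and leave everything else on the bench where it is.

Things in the scene. Friction and masses are not known exactly. Their poses are not given: they have to be found in the camera images.
- stand: Fixed bench stand: dark round foot 120 mm across and 12 mm thick (bolt heads to 19 mm high), necking to a bright shoulder 56 mm across; on the shoulder stands the bright steel arbor, 30 mm in diameter. Origin: on the axis at bench height, z up, x towards the keyway. The arbor is locked, does not turn. Position and yaw vary.
- shoulder (a point): Top of the stand's shoulder on the axis, 40 mm above the bench: the cutter head's underside rests here.
- arbor_top (a point): Upper end of the arbor on its axis, 104 mm above the bench. The last 5 mm taper outside from 30 to 27 mm in diameter. A round bore, 18 mm in diameter, opens here and runs straight down more than 30 mm.
- keyway (a point): Middle of the keyway's mouth at the arbor's end. The single keyway, 8 mm wide, is cut outward from the bore to 12.5 mm from the axis on the stand's +x side and runs straight down the whole bore.
- ejector (a joint): Spring plunger, 13 mm across, inside the bore. 0 = up, its top 19 mm below the arbor's end; grows as it is pushed down (m, at most 0.012). Pushes back with 4 N at 0 and 0.4 N more per mm, about 7 N with the cap home (0.008 m). It lifts the cap if that is let go.
- cutter: Cutter head, loose, 0.3 to 0.6 kg: aluminium disc 96 mm across and 20 mm high, four small knives on its rim (102 mm over them), on top a round boss 50 mm across and 25 mm high (45 mm in all), bore 32 mm right through. Origin: on the axis at the underside, z up out of the boss. Starts flat on the bench, boss up. Home: underside on the shoulder.
- collar: Spacer collar, loose, 0.15 kg: plain steel ring, 46 mm outside, 32 mm bore, 22 mm high. Origin: on the axis at the underside, z up. Starts flat on the bench. Home: on the cutter's boss, underside 85 mm and top 107 mm above the bench, so 3 mm above the arbor's end.
- cap: Keyed clamping cap, loose, steel, 0.3 kg: flange 44 mm across, 7 mm thick; grip head above it, stem below; a small nose on the flange's rim (to 26.5 mm from the axis) on the key's side. Origin: on the axis at the flange's underside, z up, x to key and nose. Starts stem down in the block, flange 42 mm above the bench. Home: flange on the collar, 107 mm up.
- cap_head (a point): Centre of the cap's grip head, 21 mm above the cap's origin. The head is 28 mm high (from 7 to 35 mm above the origin), 26 mm thick between two flats that face the cap's +y and -y, and 34 mm long along its x.
- cap_key (a point): Outer lower edge of the key. The key, 6 mm wide, stands out of the stem on the cap's +x side to 11.5 mm from the axis and runs from the flange down 20 mm. While it rides on the arbor's end, unaligned, the cap stands 17 mm above home.
- cap_tip (a point): Lower end of the stem, on the axis, 30 mm below the cap's origin. The stem is 16 mm in diameter; its lowest 5 mm taper to 10 mm; its lowest 10 mm have no key and enter the bore before the key meets the arbor's end.
- block: Fixed wooden block, 80 x 104 x 42 mm (x, y, z), with one hole 28 mm across and 36 mm deep at x 0, y -18 mm of its frame, where the cap stands, and two short tool shanks standing up to 30 mm above its top near the y +36 mm edge. Origin: centre of the underside, z up.
- tin: Bystander: loose grey open box of screws, 80 x 100 x 42 mm. Origin: centre of the underside. It and the wooden block may stand on either side.
- spanner: Bystander: loose steel spanner, 170 mm long, lying flat. Origin: middle, underside.
- hammer: Bystander: loose hammer with a wooden handle, 260 mm long, lying. Origin: middle of its length, underside.
- glue: Bystander: loose white glue bottle, 60 mm across, 170 mm high. Origin: centre of the underside.
- square: Bystander: loose try square, wooden stock 115 mm long, steel blade 190 mm, lying. Origin: middle of the stock, underside.
- offcuts: Bystander: two short wood offcuts nailed one on the other, 160 x 55 x 50 mm. Origin: centre of the underside.
Mind the look-alikes: they are no part of the job. What is shaped like the collar but red or turquoise is not meant.

How it is judged:
By the outcome, as a careful person would: the job done as asked, in the order asked, and still so for the second after the job is handed in, while the arm keeps its last pose, push and grip.
It also fails if it takes over 66 s, if anything falls off the work surface, if the arm or the gripper's body presses on something with over 40 N, if the wrist force passes 120 N, or if a joint passes its speed limit or range.

ROBOT

A 6-joint arm with a two-finger parallel gripper is mounted at the origin on the work surface. World frame = base frame: x ahead of the robot, y to its left, z up, the work surface at z = 0. Lengths are in m, angles in degrees, forces in N, time in s.
With the tool pointing down it reaches from about 0.25 to 0.8 m from the base axis. Payload 3.9 kg.
Tool frame: the origin (TCP) lies at the centre of the arm's flange, where the gripper is bolted on; the fingertips stand 173 mm ahead of it and the grasp point (between the pads) lies 155 mm ahead of it (bot.hold_point_z is the distance from the TCP to the grasp point, in m); x points along the fingers, y is the direction in which the jaws open and shut, and the axes are right-handed (so a half turn about x gives the same grasp; the last joint's range is limited). The gripper opens to 85 mm and grips with 20 to 120 N. Pads are 22 mm wide; open, the fingers measure 114 mm over their backs; the gripper's body (76 mm by 85 mm) begins 54 mm behind the grasp point. The pads swing forward as they close: fully open they stand 13 mm farther back than shut.
Start: joints at [-72.25, 14.897, -7.913, 67.191, 0, 90], TCP at [0.16, -0.5, 0.405] pointing down, gripper open.
Joint ranges: [-159.42, 159.42], [-47.68, 98.78], [-73.54, 78.23], [-108.79, 121.32], [-90, 84.71], [-180, 180]. Speed limits (degrees/s): [147.25, 147.25, 180, 180, 180, 180].

INTERFACE

Orientations are given as [roll, pitch, yaw] about the fixed x, y, z axes, in that order (R = Rz(yaw) Ry(pitch) Rx(roll)).
In Python, from rig import bot gives the robot as it stands.
- The arm moves only by the shell command python3 -m jog 'ROWS' [OPENING] [FORCE]. ROWS is text: rows parted by semicolons, each of 4 numbers parted by spaces: the shift along the tool's x, y, z in m, then the turn about the tool's x in degrees. In form: tx ty tz yaw; .... A call has 1 to 8 rows; each row is the pose to reach, as a shift and turn from the pose commanded when the call began, along the tool's axes at that moment; what a row does not reach only later rows make up. A row lasts 1/8 s, in which the tool goes at most 62.5 mm and 10.7 degrees, less where a joint would pass 70% of its speed; a pose out of reach is approached as far as the arm can. A call with a gripper value outside its range is refused whole. OPENING is the closure in counts, from 0 (fully open) to 255 (shut), set as the call begins (- or left out, the last holds). The fingers move at their own pace and stop on an object; FORCE is the grip in N (left out, the last holds). Time passes only in rows, so rows that repeat a pose let the fingers close. It gives the time, the measured TCP pose, the force and the opening at its end, in the units of the state.
- bot.get_obs(): the state, without advancing time (a new reading comes with each control period).
- bot.camera(name): name is "scene" or "top" or "wrist"; returns a dict with "frame" (384x512x3 uint8, blue, green, red), "z_map" (384x512 float32, m along the optical axis (not along the pixel's ray), 0 where there is no reading), "intrinsics" (3x3 intrinsics, pixels), "extrinsics" (4x4, takes a point from camera to world coordinates). Camera axes: x right, y down, z forward; pixel columns grow to the right and rows downward; lengths in m; the calibration is good to about 2 mm. The wrist camera is an equidistant fisheye: a pixel r from the principal point sees the ray r / f radians off the axis. A picture is of the moment at which its call begins.
- bot.hand_in(): hands the job in, once; it reports no verdict.
Trained networks look in the newest picture that a camera, given by its name, has taken for a name from the list of things; names that differ only in an ending like _2 or _b are one class to them, and where a whole thing is asked for, a point or a joint stands for the part that bears it (a point fixed in the world has none). Each returns a list of dicts, best first, with "score" (0 to 1); they miss things now and then, are a little off and sometimes report something else, mostly with a low value. They report only what shows in the picture. A call takes as long as a camera call. They do not tell look-alikes from the thing itself.
- bot.boxes_of(target, camera): "at" ([column, row] in pixels, amid what is visible of it).
- bot.silhouettes(target, camera): "region" (384x512 bool, what is visible of it) and "at" ([column, row] in pixels, amid what is visible of it).
- bot.spot_point(target, camera): "at" ([column, row] in pixels: a listed point, or the origin of a listed thing).
The state is a dict: "time_s": time; "q": joint angles; "joint_velocities": joint speeds; "joint_efforts": joint torques, N m; "eef_pos": TCP position; "tool_rot": TCP orientation; "force": force on the tool from outside, world axes, zero at the start; "wrist_torque": the same for the moment, N m; "finger_gap": finger opening in m.
Only numpy, scipy, OpenCV 4.12 (cv2) and the standard library are available. Lean on these libraries where they do the work, as an engineer would, in place of code of your own. Each camera call takes 0.05 s, during which the arm holds its last target.

## Working session

There is one attempt and no reset: what is moved stays moved. The work goes in short steps, Python scripts to look and compute and a shell command to move; the robot and the scene stay as the last step left them, time stands still between calls to the robot, and variables do not carry over. Pictures are saved under pics/ and viewed, and the job is handed in when it is done.

```bash
ls; mkdir -p pics; python3 - <<'E'
from rig import bot
import cv2
print(bot.get_obs(), bot.hold_point_z)
for n in ["scene","top","wrist"]:
    c=bot.camera(n); cv2.imwrite(f"pics/{n}0.png",c["frame"]); print(n,c["intrinsics"].round(1).tolist(),c["extrinsics"].round(3).tolist())
E
```

```text
pics
{'time_s': 0.0, 'q': array([-7.22522526e+01,  1.49365060e+01, -7.98449724e+00,  6.71911977e+01,
        1.07775027e-03,  8.99997698e+01]), 'joint_velocities': array([ 0.03808625,  0.02809401,  0.01762734, -0.14037408, -0.03956386,
        0.08542751]), 'joint_efforts': array([ 3.66283275e-04, -4.05679822e+01,  2.53922367e+01,  1.87600561e-02,
        7.59205136e-05,  2.89856539e-07]), 'eef_pos': array([ 0.15993404, -0.49969239,  0.40386584]), 'tool_rot': array([-90.5505695 ,  89.88779392, 107.1974071 ]), 'force': array([0.14867607, 0.02916649, 0.22812381]), 'wrist_torque': array([ 0.01445658, -0.02682889, -0.02917688]), 'finger_gap': 0.08577964391328344} 0.1547
scene [[469.9, 0.0, 256.8], [0.0, 469.9, 190.4], [0.0, 0.0, 1.0]] [[0.714, 0.569, -0.408, 1.086], [0.7, -0.577, 0.421, -0.561], [0.004, -0.586, -0.81, 1.176], [0.0, 0.0, 0.0, 1.0]]
top [[483.8, 0.0, 255.4], [0.0, 483.8, 185.3], [0.0, 0.0, 1.0]] [[-0.018, -0.99, 0.14, 0.308], [-1.0, 0.018, -0.003, 0.012], [0.001, -0.14, -0.99, 1.812], [0.0, 0.0, 0.0, 1.0]]
wrist [[297.3, 0.0, 259.4], [0.0, 297.3, 195.4], [0.0, 0.0, 1.0]] [[0.304, -0.915, -0.266, 0.227], [-0.953, -0.293, -0.084, -0.477], [-0.001, 0.279, -0.96, 0.373], [0.0, 0.0, 0.0, 1.0]]
```

View pics/scene0.png

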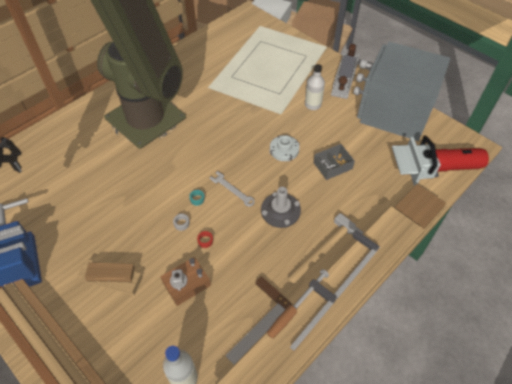

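View pics/top0.png

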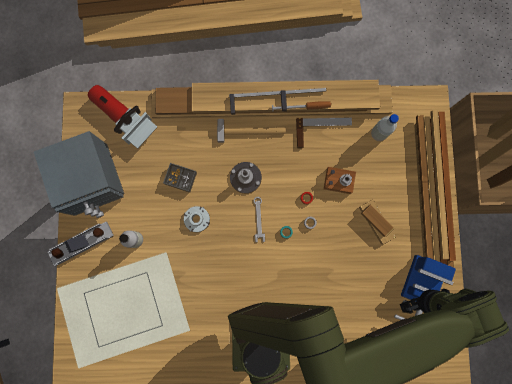

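View pics/wrist0.png

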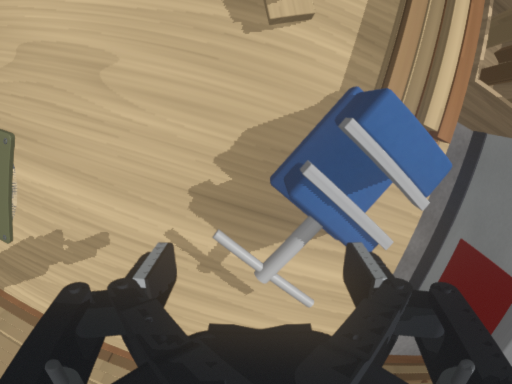

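The top view shows the stand at (245,177), the cutter at (196,218) and the block with the cap at (340,180). There are three rings: steel at (310,223), red at (306,198) and turquoise at (286,232). The steel one fits "plain steel". I'll measure next and check it in a crop.

```bash
cat > h.py <<'E'
from rig import bot
import numpy as np, cv2
def cloud(c):
    K=c["intrinsics"];T=c["extrinsics"];z=c["z_map"];v,u=np.mgrid[:z.shape[0],:z.shape[1]]
    P=np.stack([(u-K[0,2])/K[0,0]*z,(v-K[1,2])/K[1,1]*z,z],-1)
    return P@T[:3,:3].T+T[:3,3]
def ray(c,uv,h):
    K=c["intrinsics"];T=c["extrinsics"]
    d=T[:3,:3]@np.array([(uv[0]-K[0,2])/K[0,0],(uv[1]-K[1,2])/K[1,1],1]);s=(h-T[2,3])/d[2]
    return T[:3,3]+s*d
E
python3 - <<'E'
from h import *
np.set_printoptions(precision=4,suppress=True)
H={"stand":0,"shoulder":.04,"arbor_top":.104,"keyway":.104,"cutter":0,"collar":0,"cap":.042,"cap_head":.063,"block":0,"tin":0,"spanner":0}
for n in ["scene","top"]:
    c=bot.camera(n); np.savez(f"{n}.npz",**c); W=cloud(c)
    for k,h in H.items():
        for d in bot.spot_point(k,n)[:4]:
            if d["score"]>.2: print(n,k,round(d["score"],2),np.round(d["at"],1),ray(c,d["at"],h)[:2])
    for k in ["stand","cutter","collar","cap","block"]:
        for d in bot.silhouettes(k,n)[:4]:
            if d["score"]<.2: continue
            P=W[d["region"]]; z=P[:,2]
            print(n,"SIL",k,round(d["score"],2),d["region"].sum(),np.round(d["at"],1),"z",np.percentile(z,[5,50,95]),np.median(P[:,:2],0))
for n,(x,y),s in [("top",(310,215),35),("scene",(195,220),35)]:
    f=bot.camera(n)["frame"][y-s:y+s,x-s:x+s]; cv2.imwrite(f"pics/crop_{n}.png",cv2.resize(f,None,fx=8,fy=8,interpolation=2))
print(bot.get_obs()["time_s"])
E
```

```text
scene stand 0.7 [280.8 210.1] [0.5965 0.0476]
scene stand 0.68 [280.1 151.3] [0.4379 0.2162]
scene shoulder 0.6 [282.3 202.9] [0.5992 0.0486]
scene arbor_top 0.85 [280.7 192.7] [0.6    0.0366]
scene keyway 0.81 [286.  192.7] [0.6105 0.047 ]
scene cutter 0.65 [283.4 150.4] [0.443  0.2267]
scene collar 0.75 [196.6 198. ] [ 0.3835 -0.1   ]
scene collar 0.63 [205.7 239.8] [ 0.5122 -0.1785]
scene collar 0.48 [179.5 225.8] [ 0.4226 -0.2008]
scene cap 0.76 [174.4 284. ] [ 0.5729 -0.3375]
scene cap_head 0.73 [176.4 275.4] [ 0.5676 -0.3226]
scene block 0.97 [186.8 284.5] [ 0.5789 -0.3067]
scene tin 0.69 [330.9 166.4] [0.5972 0.2839]
scene tin 0.66 [280.6 189.7] [0.5448 0.1028]
scene spanner 0.62 [234.6 187.6] [0.4377 0.0086]
scene SIL stand 0.72 1174 [279.6 210. ] z [0.0074 0.0173 0.0996] [0.6078 0.0314]
scene SIL cutter 0.62 610 [284.2 151.6] z [0.0052 0.0209 0.0459] [0.454  0.2186]
scene SIL collar 0.65 262 [178.7 281.2] z [0.0439 0.0678 0.0797] [ 0.5804 -0.328 ]
scene SIL collar 0.64 181 [181.6 226.3] z [0.001  0.0174 0.0242] [ 0.4239 -0.1931]
scene SIL collar 0.54 183 [205.  236.4] z [0.0
[... 1138 characters left out ...]
.88 813 [248.3 177.5] z [0.0059 0.0173 0.09  ] [0.5881 0.0427]
top SIL cutter 0.73 514 [196.1 223.4] z [0.0066 0.022  0.0487] [0.4367 0.2267]
top SIL collar 0.59 107 [308.5 223. ] z [-0.0028  0.0178  0.029 ] [ 0.4206 -0.1922]
top SIL collar 0.53 60 [289.9 236. ] z [0.011  0.0212 0.0297] [ 0.382  -0.1075]
top SIL collar 0.4 34 [306.9 192.9] z [0.0089 0.0201 0.0262] [ 0.5256 -0.1874]
top SIL cap 0.56 143 [345.  180.2] z [0.0388 0.0647 0.0832] [ 0.5699 -0.322 ]
top SIL cap 0.35 780 [243.5 178.8] z [0.0073 0.0177 0.0914] [0.5894 0.042 ]
top SIL cap 0.31 44 [305.1 225.1] z [0.0067 0.0211 0.0302] [ 0.4219 -0.1846]
top SIL block 0.94 567 [335.6 179.1] z [0.0154 0.0425 0.0569] [ 0.572  -0.2954]
1.95
```

View crops.

```bash
python3 - <<'E'
import numpy as np,cv2
a=np.load("scene.npz")["frame"]; t=np.load("top.npz")["frame"]
def cr(f,x,y,s=35): return cv2.resize(f[y-s:y+s,x-s:x+s],(390,390),interpolation=2)
o=np.vstack([np.hstack([cr(a,195,220),cr(t,300,215)]),np.hstack([cr(a,185,275),cr(t,345,180,25)])]);cv2.imwrite("pics/crops.png",cv2.resize(o,(600,600)))
E
```

```text
(no output)
```

View pics/crops.png

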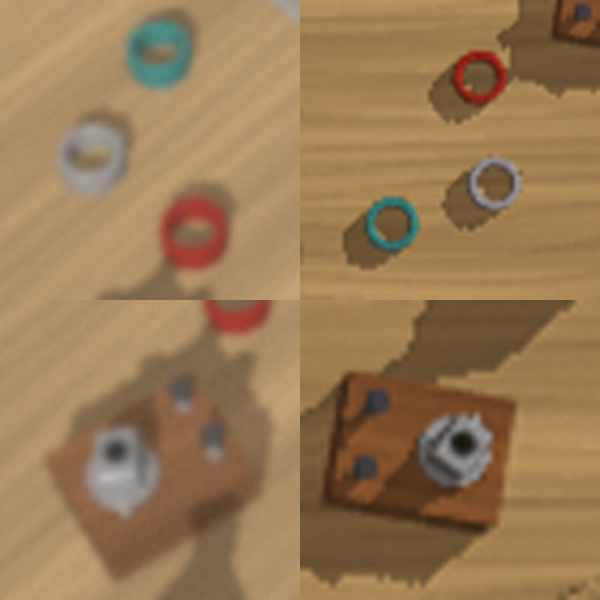

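Steel ring confirmed at scene (182,222) / top (310,223), about (0.42,-0.194). The red and turquoise rings are look-alikes. Next I'll hover over the cutter for a close look.

```bash
cat >> h.py <<'E'
from scipy.spatial.transform import Rotation as Ro
np.set_printoptions(precision=4,suppress=True)
def pose():
    o=bot.get_obs(); return np.array(o["eef_pos"]),Ro.from_euler("xyz",o["tool_rot"],degrees=True).as_matrix(),o
def to(x,y,z,jaw=None,exact=False):
    """delta in tool axes from measured pose to TCP x,y,z; jaw=world yaw of tool y axis (mod 180 unless exact)"""
    p,R,o=pose(); d=R.T@(np.array([x,y,z])-p)
    cur=np.degrees(np.arctan2(R[1,1],R[0,1])); t=0
    if jaw is not None:
        m=360 if exact else 180
        t=-((jaw-cur+m/2)%m-m/2)   # tool x points down
    print("row: %.4f %.4f %.4f %.1f | jaw now %.1f q6 %.1f t %.2f F %s gap %.4f"%(*d,t,cur,o["q"][5],o["time_s"],o["force"],o["finger_gap"]))
def fray(c,uv,h):
    K=c["intrinsics"];T=c["extrinsics"];uv=np.atleast_2d(uv).astype(float)
    a=(uv[:,0]-K[0,2])/K[0,0];b=(uv[:,1]-K[1,2])/K[1,1];r=np.hypot(a,b);s=np.where(r>1e-9,np.sin(r)/np.maximum(r,1e-9),1)
    d=np.stack([a*s,b*s,np.cos(r)],-1)@T[:3,:3].T
    return T[:3,3]+d*((h-T[2,3])/d[:,2])[:,None]
def fcloud(c):
    K=c["intrinsics"];T=c["extrinsics"];z=c["z_map"];v,u=np.mgrid[:z.shape[0],:z.shape[1]]
    a=(u-K[0,2])/K[0,0];b=(v-K[1,2])/K[1,1];r=np.hypot(a,b);s=np.where(r>1e-9,np.tan(r)/np.maximum(r,1e-9),1)
    P=np.stack([a*s*z,b*s*z,z],-1); return P@T[:3,:3].T+T[:3,3]
E
python3 -c "
from h import *
print(pose()[1]); to(.44,.227,.31)"
```

```text
[[ 0.      0.3049 -0.9524]
 [-0.     -0.9524 -0.3049]
 [-1.      0.     -0.    ]]
row: 0.0947 -0.6070 -0.4883 0.0 | jaw now -72.2 q6 90.0 t 1.95 F [ 0.3052  1.1526 -0.2752] gap 0.0856
```

```bash
python3 -m jog '0 -0.058 -0.047 -8; 0 -0.116 -0.094 -16; 0.01 -0.175 -0.141 -25; 0.02 -0.233 -0.188 -34; 0.03 -0.292 -0.235 -43; 0.04 -0.35 -0.282 -52; 0.05 -0.408 -0.329 -60; 0.06 -0.466 -0.375 -68'; python3 -c "
from h import *
to(.44,.227,.31,18)"
```

```text
time_s: 2.95
eef_pos: [0.3394, -0.0343, 0.3585]
tool_rot: [81.6, 89.9, -12.4]
force: [1.2, -0.2, -0.3]
finger_gap: 0.0852
row: 0.0486 0.0820 -0.2677 -22.0 | jaw now -4.0 q6 88.2 t 2.95 F [ 1.2318 -0.2035 -0.3456] gap 0.0852
```

```bash
python3 -m jog '0.01 0.018 -0.058 -6; 0.02 0.036 -0.117 -12; 0.03 0.053 -0.175 -18; 0.04 0.071 -0.233 -22; 0.045 0.08 -0.26 -22; 0.045 0.08 -0.26 -22'; python3 - <<'E'
from h import *
to(.44,.227,.31,18)
c=bot.camera("wrist"); np.savez("w1.npz",**c); cv2.imwrite("pics/w1.png",c["frame"])
for k,h in [("cutter",0),]:
    for d in bot.spot_point(k,"wrist")[:3]: print(k,d["score"],d["at"],fray(c,d["at"],h))
W=fcloud(c)
for d in bot.silhouettes("cutter","wrist")[:2]:
    P=W[d["region"]]; print(d["score"],d["region"].sum(),d["at"],np.percentile(P[:,2],[2,20,50,80,98]))
    b=P[(P[:,2]>.040)&(P[:,2]<.05)]; print("boss top",len(b),np.median(b[:,2]),(b[:,:2].max(0)+b[:,:2].min(0))/2,np.ptp(b[:,:2],axis=0),cv2.minEnclosingCircle(b[:,:2].astype(np.float32)))
E
```

```text
time_s: 3.7
eef_pos: [0.4387, 0.219, 0.3127]
tool_rot: [88.0, 90.0, 15.9]
force: [-0.6, -1.0, -0.1]
finger_gap: 0.0853
row: 0.0027 0.0037 -0.0073 -0.1 | jaw now 17.9 q6 98.6 t 3.70 F [-0.6268 -0.976  -0.1124] gap 0.0853
cutter 0.73 [267.7, 175.4] [[0.4431 0.2309 0.    ]]
0.77 7841 [265.8, 167.1] [0.0103 0.0194 0.0201 0.043  0.0456]
boss top 1653 0.04465335389656411 [0.4426 0.2306] [0.0494 0.0495] ((0.4426667392253876, 0.2304154336452484), 0.025177588686347008)
```

View pics/w1.png

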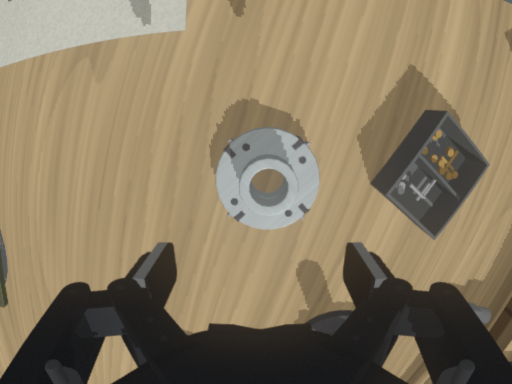

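The cutter is at wrist (268,178). Its boss-top circle fits at (0.4426,0.2305), r 25 mm, z 45 mm, which matches the given sizes. Descending.

```bash
python3 -c "
from h import *
to(.4426,.2305,.195,18)"
```

```text
row: 0.1182 0.0093 -0.0120 -0.3 | jaw now 17.7 q6 98.6 t 3.85 F [-0.2774 -0.0358  0.79  ] gap 0.0856
```

```bash
python3 -m jog '0.04 0.0093 -0.012 0; 0.08 0.0093 -0.012 0; 0.11 0.0093 -0.012 0; 0.118 0.0093 -0.012 0; 0.118 0.0093 -0.012 0'; python3 - <<'E'
from h import *
to(.4426,.2305,.195,18)
c=bot.camera("wrist"); cv2.imwrite("pics/w2.png",c["frame"])
E
```

```text
time_s: 4.47
eef_pos: [0.4432, 0.2306, 0.1957]
tool_rot: [-68.0, 90.0, -140.3]
force: [-0.3, 0.5, 0.5]
finger_gap: 0.0856
row: 0.0007 -0.0006 -0.0001 -0.3 | jaw now 17.7 q6 99.8 t 4.47 F [-0.2699  0.4829  0.5081] gap 0.0856
```

View pics/w2.png

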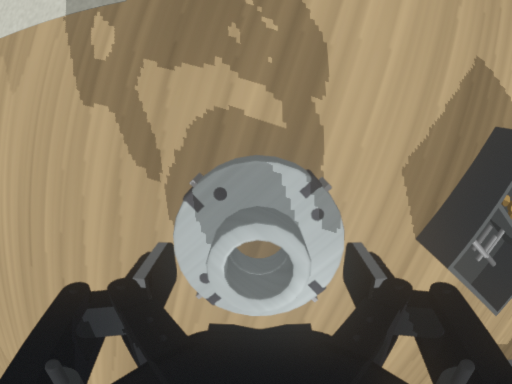

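The boss sits at (260,262), centred between the pads. Closing.

```bash
python3 -m jog '0.0006 0 0 0; 0.0006 0 0 0; 0.0006 0 0 0; 0.0006 0 0 0; 0.0006 0 0 0; 0.0006 0 0 0' 255 70; python3 -c "
from h import *
to(.4426,.2305,.195,18)"
```

```text
time_s: 5.28
eef_pos: [0.4432, 0.2314, 0.1961]
tool_rot: [107.9, 90.0, 35.6]
force: [-2.8, -0.2, 9.9]
finger_gap: 0.048
row: 0.0011 -0.0008 0.0007 -0.3 | jaw now 17.7 q6 99.8 t 5.28 F [-2.8159 -0.1681  9.8697] gap 0.0480
```

```bash
python3 -m jog '-0.02 0 0 0; -0.05 0 0 0; -0.09 0 0 0; -0.13 0 0 0; -0.13 0 0 0'; python3 - <<'E'
from h import *
to(.597,.038,.31,18)
for n in ["scene","top"]:
    c=np.load(n+".npz"); W=cloud(c).reshape(-1,3); s=W[(np.hypot(W[:,0]-.598,W[:,1]-.04)<.08)]
    for lo,hi in [(.036,.044),(.095,.110),(.01,.0125)]:
        b=s[(s[:,2]>lo)&(s[:,2]<hi)]
        print(n,lo,len(b),np.median(b[:,2]) if len(b) else 0, cv2.minEnclosingCircle(b[:,:2].astype(np.float32)))
c=bot.camera("wrist"); cv2.imwrite("pics/w3.png",c["frame"])
E
```

```text
time_s: 5.9
eef_pos: [0.4443, 0.232, 0.3271]
tool_rot: [99.4, 89.6, 27.2]
force: [0.0, 0.4, -5.8]
finger_gap: 0.048
row: 0.0174 0.0861 0.2314 -0.2 | jaw now 17.8 q6 99.8 t 5.90 F [ 0.0045  0.3577 -5.8276] gap 0.0480
scene 0.036 131 0.03978303990027254 ((0.5993260145187378, 0.04108760133385658), 0.03051949478685856)
scene 0.095 71 0.10231753885040251 ((0.5972900986671448, 0.04283057153224945), 0.01567409746348858)
scene 0.01 156 0.011455788752335327 ((0.5966988801956177, 0.044102802872657776), 0.060218214988708496)
top 0.036 86 0.039688387410731885 ((0.5936720371246338, 0.04336545243859291), 0.030568011105060577)
top 0.095 32 0.1027099303993333 ((0.5934084057807922, 0.043912921100854874), 0.014769064262509346)
top 0.01 97 0.011320200835928107 ((0.594772458076477, 0.04356643185019493), 0.07511232793331146)
```

View pics/w3.png

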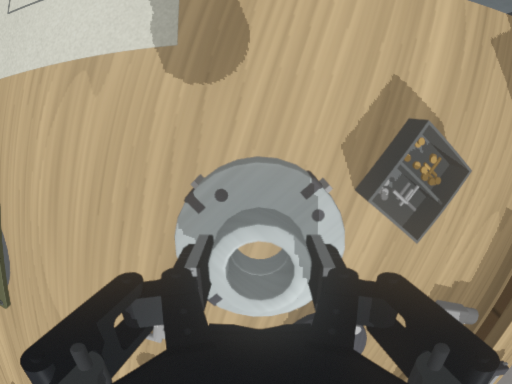

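```bash
python3 -c "
from h import *
to(.652,-.128,.335,18)"
```

```text
row: -0.0099 0.0890 0.4060 -0.2 | jaw now 17.8 q6 99.8 t 5.95 F [-0.0289  0.0142 -6.0984] gap 0.0478
```

```bash
python3 -m jog '-0.004 0.009 0.04 0; -0.009 0.021 0.097 0; -0.009 0.033 0.154 0; -0.009 0.046 0.211 0; -0.009 0.058 0.268 0; -0.009 0.07 0.325 0; -0.009 0.083 0.38 0; -0.009 0.089 0.406 0'; python3 -m jog '0 0 0 0; 0 0 0 0';  python3 - <<'E'
from h import *
to(.652,-.128,.335,18)
c=bot.camera("wrist"); cv2.imwrite("pics/w4.png",c["frame"]);np.savez("w4.npz",**c)
s=fcloud(c).reshape(-1,3); s=s[np.hypot(s[:,0]-.596,s[:,1]-.043)<.07]
for lo,hi in [(.036,.042),(.1,.108),(.01,.0125)]:
    b=s[(s[:,2]>lo)&(s[:,2]<hi)]
    if len(b): print(lo,len(b),np.median(b[:,2]), cv2.minEnclosingCircle(b[:,:2].astype(np.float32)))
for k in ["arbor_top","keyway"]:
    for d in bot.spot_point(k,"wrist")[:2]: print(k,d["score"],np.round(d["at"],1),fray(c,d["at"],.104))
E
```

```text
time_s: 6.95
eef_pos: [0.6522, -0.1311, 0.3296]
tool_rot: [-110.1, 89.7, 177.4]
force: [1.1, 0.7, -5.8]
finger_gap: 0.048
time_s: 7.2
eef_pos: [0.6508, -0.1277, 0.3308]
tool_rot: [-124.1, 89.7, 163.7]
force: [0.7, 0.3, -5.1]
finger_gap: 0.0477
row: -0.0042 0.0011 0.0006 -0.2 | jaw now 17.8 q6 61.1 t 7.20 F [ 0.7434  0.335  -5.1426] gap 0.0477
0.036 911 0.03972896304736406 ((0.5983699560165405, 0.040063440799713135), 0.026941141113638878)
0.01 1240 0.011878687065537546 ((0.5972588062286377, 0.04475022107362747), 0.05995163321495056)
keyway 0.27 [261.4  10.6] [[0.6077 0.0071 0.104 ]]
```

View pics/w4.png

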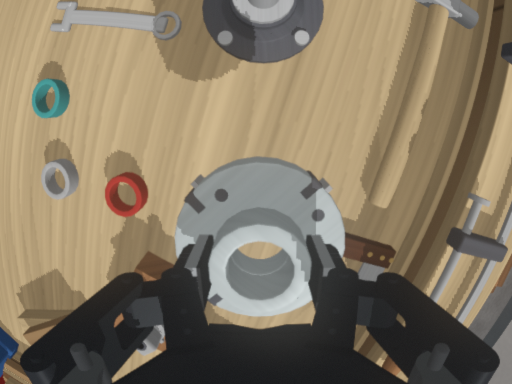

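The stand is cut off at the top, at (262,20), so I went too far. Moving 75 mm closer.

```bash
python3 -m jog '-0.002 0 -0.04 0; -0.004 0 -0.075 0; -0.004 0 -0.075 0; -0.004 0 -0.075 0';  python3 - <<'E'
from h import *
to(.597,.043,.335,18)
c=bot.camera("wrist"); cv2.imwrite("pics/w5.png",c["frame"]);np.savez("w5.npz",**c)
s=fcloud(c).reshape(-1,3); s=s[np.hypot(s[:,0]-.596,s[:,1]-.043)<.07]
for lo,hi in [(.036,.042),(.1,.108),(.01,.0125)]:
    b=s[(s[:,2]>lo)&(s[:,2]<hi)]
    if len(b): print(lo,len(b),np.median(b[:,2]), cv2.minEnclosingCircle(b[:,:2].astype(np.float32)))
for k in ["arbor_top","keyway"]:
    for d in bot.spot_point(k,"wrist")[:2]: print(k,d["score"],np.round(d["at"],1),fray(c,d["at"],.104))
cv2.imwrite("pics/w5c.png",cv2.resize(c["frame"][40:200,170:350],None,fx=4,fy=3.7,interpolation=2)[:592])
E
```

```text
time_s: 7.85
eef_pos: [0.6288, -0.0561, 0.338]
tool_rot: [31.9, 89.9, -40.3]
force: [-0.6, -0.3, -6.1]
finger_gap: 0.0483
row: 0.0029 0.0001 -0.1041 -0.2 | jaw now 17.8 q6 67.1 t 7.85 F [-0.6305 -0.3251 -6.1445] gap 0.0483
0.036 1410 0.03979235273913864 ((0.5970596075057983, 0.04563366621732712), 0.02818669192492962)
0.1 816 0.10364417950322616 ((0.5968949794769287, 0.04535719007253647), 0.014849676750600338)
0.01 1999 0.011940157351911618 ((0.5970402359962463, 0.04530942440032959), 0.06030813232064247)
arbor_top 0.95 [263.8  61.7] [[0.5992 0.0454 0.104 ]]
keyway 0.76 [276.9  58.6] [[0.6069 0.0502 0.104 ]]
keyway 0.56 [402.5 152.9] [[0.7162 0.0196 0.104 ]]
```

View pics/w5c.png

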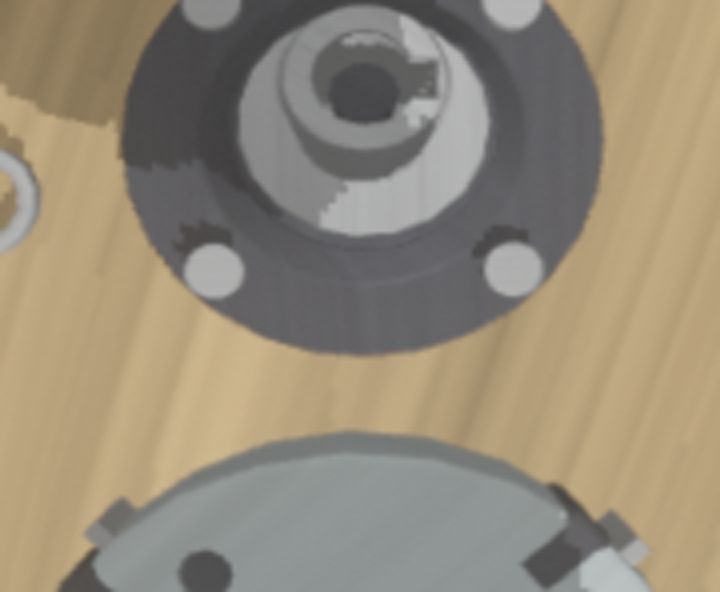

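```bash
python3 - <<'E'
from h import *
c=np.load("w5.npz"); W=fcloud(c); C=np.array([.5970,.0454])
s=W.reshape(-1,3); d=s[:,:2]-C; r=np.hypot(*d.T); a=np.degrees(np.arctan2(d[:,1],d[:,0]))
m=(s[:,2]>.0165)&(s[:,2]<.0205)&(r>.035)&(r<.058)
h,_=np.histogram(a[m],72,(-180,180)); print([(i*5-180,v) for i,v in enumerate(h) if v])
for k in range(4):
    mm=m&(np.abs((a-(18+45+90*k)+180)%360-180)<15); 
    if mm.sum()>20:
        ctr,rad=cv2.minEnclosingCircle(d[mm].astype(np.float32)); print(k,mm.sum(),np.degrees(np.arctan2(ctr[1],ctr[0])),np.hypot(*ctr),rad)
# keyway: pixels within radius 9.2-12.3 that are lower than top
for lo,hi in [(.0093,.011),(.011,.0123)]:
    m2=(r>lo)&(r<hi)&(s[:,2]>.06)&(s[:,2]<.102); print("low",np.sort(a[m2]).round(0)[:60])
    m3=(r>lo)&(r<hi)&(s[:,2]>.1025)&(s[:,2]<.106); h,_=np.histogram(a[m3],36,(-180,180)); print([(i*10-180,v) for i,v in enumerate(h)])
E
```

```text
[(-180, np.int64(4)), (-175, np.int64(6)), (-170, np.int64(8)), (-165, np.int64(7)), (-160, np.int64(9)), (-155, np.int64(7)), (-150, np.int64(5)), (-145, np.int64(7)), (-140, np.int64(7)), (-135, np.int64(7)), (-130, np.int64(9)), (-125, np.int64(59)), (-120, np.int64(69)), (-115, np.int64(59)), (-110, np.int64(14)), (-105, np.int64(8)), (-100, np.int64(5)), (-95, np.int64(9)), (-90, np.int64(9)), (-85, np.int64(11)), (-80, np.int64(7)), (-75, np.int64(7)), (-70, np.int64(8)), (-65, np.int64(11)), (-60, np.int64(7)), (-55, np.int64(7)), (-50, np.int64(4)), (-45, np.int64(7)), (-40, np.int64(6)), (-35, np.int64(44)), (-30, np.int64(70)), (-25, np.int64(60)), (-20, np.int64(16)), (-15, np.int64(7)), (-10, np.int64(8)), (-5, np.int64(8)), (0, np.int64(12)), (5, np.int64(8)), (10, np.int64(6)), (15, np.int64(5)), (20, np.int64(7)), (25, np.int64(7)), (30, np.int64(8)), (35, np.int64(6)), (40, np.int64(7)), (45, np.int64(9)), (50, np.int64(6)), (55, np.int64(45)), (60, np.int64(66)), (65, np.int64(60)), (70, np.int64(12)), (75, np.int64(9)), (80, np.int64(8)), (85, np.int64(6)), (90, np.
[... 1747 characters left out ...]
)), (-170, np.int64(6)), (-160, np.int64(6)), (-150, np.int64(6)), (-140, np.int64(5)), (-130, np.int64(6)), (-120, np.int64(6)), (-110, np.int64(5)), (-100, np.int64(6)), (-90, np.int64(5)), (-80, np.int64(6)), (-70, np.int64(6)), (-60, np.int64(6)), (-50, np.int64(4)), (-40, np.int64(6)), (-30, np.int64(4)), (-20, np.int64(5)), (-10, np.int64(4)), (0, np.int64(0)), (10, np.int64(1)), (20, np.int64(2)), (30, np.int64(3)), (40, np.int64(6)), (50, np.int64(5)), (60, np.int64(6)), (70, np.int64(7)), (80, np.int64(6)), (90, np.int64(5)), (100, np.int64(5)), (110, np.int64(7)), (120, np.int64(6)), (130, np.int64(6)), (140, np.int64(4)), (150, np.int64(5)), (160, np.int64(7)), (170, np.int64(6))]
```

```bash
python3 - <<'E'
from h import *
c=np.load("w5.npz"); W=fcloud(c); p,R,_=pose()
s=W.reshape(-1,3); s=s[np.hypot(s[:,0]-p[0],s[:,1]-p[1])<.06]
h,e=np.histogram(s[:,2],np.arange(.1,.22,.004)); print([(round(a,3),v) for a,v in zip(e,h) if v>30])
u,v=255,175
for (u,v) in [(255,175),(230,190),(300,200),(228,240),(262,228)]: print(u,v,W[v,u], p)
to(.597,.0454,.335,18)
E
```

```text
[(np.float64(0.14), np.int64(58)), (np.float64(0.144), np.int64(291)), (np.float64(0.148), np.int64(311)), (np.float64(0.152), np.int64(323)), (np.float64(0.156), np.int64(546)), (np.float64(0.16), np.int64(9470)), (np.float64(0.164), np.int64(452)), (np.float64(0.168), np.int64(481)), (np.float64(0.172), np.int64(676)), (np.float64(0.176), np.int64(734)), (np.float64(0.18), np.int64(844)), (np.float64(0.184), np.int64(4667)), (np.float64(0.188), np.int64(343)), (np.float64(0.192), np.int64(387)), (np.float64(0.196), np.int64(344)), (np.float64(0.2), np.int64(373)), (np.float64(0.204), np.int64(517)), (np.float64(0.208), np.int64(361)), (np.float64(0.212), np.int64(760))]
255 175 [ 0.6143 -0.0187  0.1624] [ 0.6291 -0.0572  0.3376]
230 190 [ 0.6046 -0.0302  0.1614] [ 0.6291 -0.0572  0.3376]
300 200 [ 0.6403 -0.0242  0.162 ] [ 0.6291 -0.0572  0.3376]
228 240 [ 0.6105 -0.0456  0.1861] [ 0.6291 -0.0572  0.3376]
262 228 [ 0.623  -0.035   0.1871] [ 0.6291 -0.0572  0.3376]
row: 0.0026 0.0007 -0.1075 -0.3 | jaw now 17.7 q6 67.1 t 8.00 F [-0.2995 -0.17   -4.387 ] gap 0.0479
```

```bash
python3 - <<'E'
from h import *
from scipy.optimize import least_squares
c=np.load("w5.npz"); W=fcloud(c); p,R,_=pose()
vv,uu=np.mgrid[:384,:512]
m=(np.hypot(W[...,0]-p[0],W[...,1]-p[1])<.056)&(W[...,2]>.159)&(W[...,2]<.1645)&(vv<330)&(uu>165)&(uu<355)
P=W[m]; A=np.c_[P[:,:2],np.ones(len(P))]; pl=np.linalg.lstsq(A,P[:,2],rcond=None)[0]; print("plane",pl,"tilt deg",np.degrees(np.hypot(*pl[:2])))
# outer edge: per angle max radius, fit circle
C=p[:2].copy()
for it in range(4):
    d=P[:,:2]-C; a=np.degrees(np.arctan2(d[:,1],d[:,0])); r=np.hypot(*d.T); E=[]
    for b in range(-180,180,4):
        k=(a>=b)&(a<b+4)
        if k.sum()>5: E.append(P[k][np.argmax(r[k]),:2])
    E=np.array(E); f=least_squares(lambda x:np.hypot(*(E-x[:2]).T)-x[2],[*C,.048],loss="soft_l1",f_scale=.0007); C=f.x[:2]
print(C,f.x[2],"offset in tool y,z:",R.T[1:]@np.r_[C-p[:2],0])
m=(W[...,2]>.1845)&(W[...,2]<.189)&(np.hypot(W[...,0]-C[0],W[...,1]-C[1])<.03)&(uu>205)&(uu<315)
print(cv2.minEnclosingCircle(W[m][:,:2].astype(np.float32)),m.sum())
E
```

```text
plane [ 0.0014 -0.0026  0.1605] tilt deg 0.1704832967755159
[ 0.6289 -0.0566] 0.04747521254443267 offset in tool y,z: [ 0.     -0.0006]
((0.6287611722946167, -0.05532702058553696), 0.027209453284740448) 4449
```

The cutter is held level and centred (0.2° tilt, within 0.6 mm). The stand axis is at (0.5970,0.0454) with yaw about 18°. Moving over it.

```bash
python3 -m jog '0.003 0.0007 -0.03 0; 0.003 0.0007 -0.07 0; 0.003 0.0007 -0.1 0; 0.003 0.0007 -0.107 0; 0.003 0.0007 -0.107 0;0.003 0.0007 -0.107 0'; python3 -c "
from h import *
to(.597,.0454,.335,18)"
```

```text
time_s: 8.75
eef_pos: [0.5974, 0.0444, 0.3346]
tool_rot: [27.5, 90.0, -44.9]
force: [-0.6, 0.5, -5.1]
finger_gap: 0.0482
row: -0.0004 -0.0001 -0.0011 -0.3 | jaw now 17.7 q6 76.6 t 8.75 F [-0.578   0.4954 -5.097 ] gap 0.0482
```

```bash
python3 -m jog '0.02 0 -0.0005 0; 0.04 0 -0.0005 0; 0.055 0 -0.0005 0; 0.07 0 -0.0005 0; 0.08 0 -0.0005 0; 0.088 0 -0.0005 0; 0.088 0 -0.0005 0'; python3 -c "
from h import *
to(.597,.0454,.2356,18)"
```

```text
time_s: 9.62
eef_pos: [0.5967, 0.0457, 0.246]
tool_rot: [-82.8, 89.9, -155.0]
force: [0.1, 0.1, -5.1]
finger_gap: 0.048
row: 0.0104 0.0002 0.0004 -0.3 | jaw now 17.7 q6 76.6 t 9.62 F [ 0.1408  0.1481 -5.1235] gap 0.0480
```

```bash
python3 -m jog '0.004 0 0 0; 0.007 0 0 0; 0.009 0 0 0; 0.01 0 0 0; 0.011 0 0 0'; python3 -c "
from h import *
to(.597,.0454,.2356,18)"
```

```text
time_s: 10.25
eef_pos: [0.5968, 0.0459, 0.2363]
tool_rot: [62.3, 90.0, -10.0]
force: [-2.9, -0.2, 3.8]
finger_gap: 0.0479
row: 0.0007 0.0000 0.0005 -0.3 | jaw now 17.7 q6 76.6 t 10.25 F [-2.9063 -0.2398  3.7979] gap 0.0479
```

```bash
python3 -m jog '0.001 0 0 0; 0.001 0 0 0' ; python3 -m jog '-0.0005 0 0 0;-0.001 0 0 0;-0.001 0 0 0;-0.001 0 0 0' 0;  python3 -m jog '-0.03 0 0.01 0; -0.08 0 0.03 0; -0.11 0 0.07 0; -0.11 0 0.1 0; -0.11 0 0.1 0;-0.11 0 0.1 0'; python3 - <<'E'
from h import *
to(.4226,-.194,.30,60)
c=bot.camera("wrist"); cv2.imwrite("pics/w6.png",c["frame"]);np.savez("w6.npz",**c)
s=fcloud(c).reshape(-1,3); s=s[np.hypot(s[:,0]-.597,s[:,1]-.0454)<.06]
for lo,hi in [(.056,.064),(.081,.089),(.101,.107)]:
    b=s[(s[:,2]>lo)&(s[:,2]<hi)]
    if len(b): print(lo,len(b),np.median(b[:,2]), cv2.minEnclosingCircle(b[:,:2].astype(np.float32)))
E
```

```text
time_s: 10.5
eef_pos: [0.5967, 0.0458, 0.2363]
tool_rot: [69.0, 89.9, -3.2]
force: [-4.0, -0.4, 4.8]
finger_gap: 0.0483
time_s: 11.0
eef_pos: [0.5969, 0.0459, 0.2356]
tool_rot: [77.4, 90.0, 5.2]
force: [0.2, 0.3, 0.9]
finger_gap: 0.0852
time_s: 11.75
eef_pos: [0.6269, -0.0491, 0.345]
tool_rot: [-131.9, 89.9, 155.9]
force: [-0.2, 0.1, -0.4]
finger_gap: 0.0857
row: 0.0452 -0.2387 0.0758 -42.3 | jaw now 17.7 q6 67.8 t 11.75 F [-0.1772  0.1221 -0.362 ] gap 0.0857
0.056 6466 0.05980633609326605 ((0.596990704536438, 0.04475977271795273), 0.051205191761255264)
0.081 1981 0.0847236159452732 ((0.5976111888885498, 0.044892072677612305), 0.025414910167455673)
0.101 718 0.10372647085952212 ((0.5968979597091675, 0.045778755098581314), 0.014624527655541897)
```

View pics/w6.png

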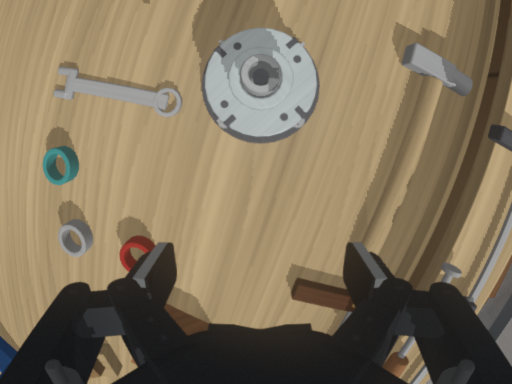

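The cutter is home: disc top 59.8 mm, boss top 84.7 mm, centred on the arbor (image (260,80)). The steel collar is at (75,237). Moving over it.

```bash
python3 -m jog '0.005 -0.055 0.018 -10; 0.015 -0.11 0.036 -20; 0.025 -0.165 0.054 -30; 0.035 -0.22 0.07 -40; 0.045 -0.2387 0.0758 -42; 0.045 -0.2387 0.0758 -42;0.045 -0.2387 0.0758 -42'; python3 - <<'E'
from h import *
c=bot.camera("wrist"); cv2.imwrite("pics/w7.png",c["frame"]);np.savez("w7.npz",**c)
s=fcloud(c).reshape(-1,3); s=s[np.hypot(s[:,0]-.4226,s[:,1]+.194)<.04]
b=s[(s[:,2]>.0185)&(s[:,2]<.026)]; print(len(b),np.median(b[:,2]), cv2.minEnclosingCircle(b[:,:2].astype(np.float32)))
for d in bot.spot_point("collar","wrist")[:3]: print(d["score"],np.round(d["at"],1),fray(c,d["at"],0))
to(.4226,-.194,.30,60)
E
```

```text
time_s: 12.68
eef_pos: [0.4239, -0.1937, 0.301]
tool_rot: [33.5, 89.9, 3.3]
force: [-0.8, -0.4, 0.0]
finger_gap: 0.0854
1102 0.021621989678319714 ((0.4210139214992523, -0.19122961163520813), 0.0230967216193676)
0.7 [311.6 255.6] [[ 0.5134 -0.183   0.    ]]
0.62 [328.1 107.4] [[ 0.3898 -0.1008  0.    ]]
0.61 [255.1 182.4] [[ 0.4174 -0.194   0.    ]]
row: 0.0011 -0.0011 -0.0014 -0.2 | jaw now 59.8 q6 5.6 t 12.78 F [0.6521 0.0071 0.6136] gap 0.0853
```

View pics/w7.png

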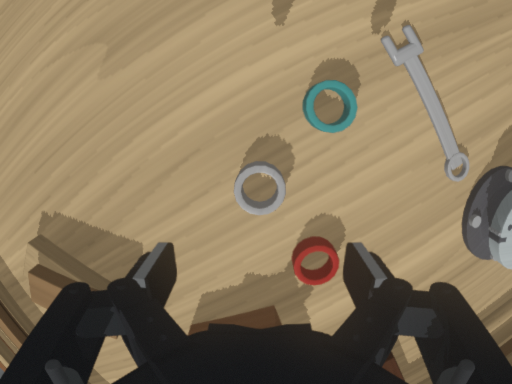

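The collar is the grey ring at (260,189): (0.4210,-0.1912), r 23.1 mm, top at 21.6 mm. Descending.

```bash
python3 -c "
from h import *
to(.4210,-.1912,.177,60)"
```

```text
row: 0.1241 0.0005 -0.0043 -0.2 | jaw now 59.8 q6 5.6 t 12.78 F [0.6521 0.0071 0.6136] gap 0.0853
```

```bash
python3 -m jog '0.04 0.0005 -0.004 0; 0.08 0.0005 -0.0043 0; 0.11 0.0005 -0.0043 0; 0.124 0.0005 -0.0043 0; 0.124 0.0005 -0.0043 0;0.124 0.0005 -0.0043 0' 40; python3 -c "
from h import *
to(.4210,-.1912,.177,60)"; python3 -m jog '0 0 0 0;0 0 0 0;0 0 0 0;0 0 0 0;0 0 0 0' 255 50; python3 -c "
from h import *
to(.4210,-.1912,.177,60)"
```

```text
time_s: 13.52
eef_pos: [0.4206, -0.1917, 0.1772]
tool_rot: [8.9, 89.9, -21.3]
force: [-1.2, -0.9, 0.1]
finger_gap: 0.0721
row: 0.0002 0.0006 0.0001 -0.2 | jaw now 59.8 q6 5.7 t 13.53 F [-1.1697 -0.8867  0.101 ] gap 0.0721
time_s: 14.15
eef_pos: [0.4202, -0.1919, 0.178]
tool_rot: [22.5, 89.9, -7.7]
force: [0.3, 1.2, 6.1]
finger_gap: 0.0446
row: 0.0010 0.0010 0.0004 -0.2 | jaw now 59.8 q6 5.7 t 14.15 F [0.336  1.2097 6.058 ] gap 0.0446
```

```bash
python3 -m jog '-0.02 0 0 0; -0.06 0 0 0; -0.11 0 0 0; -0.15 0 0 0; -0.16 0 0 0; -0.16 0 0 0'; python3 - <<'E'
from h import *
c=bot.camera("wrist"); cv2.imwrite("pics/w8.png",c["frame"]);np.savez("w8.npz",**c)
p,R,_=pose()
W=fcloud(c); s=W.reshape(-1,3); vv,uu=np.mgrid[:384,:512]
q=(s-p)@R; 
for lo,hi in [(.152,.159)]:
    m=(q[:,0]>lo)&(q[:,0]<hi)&(np.hypot(q[:,1],q[:,2])<.03)&(abs(q[:,1])<.0215); b=q[m]; print(m.sum(),np.median(b[:,0])); r=np.hypot(*b[:,1:].T)
    print("z range (should be +-23):",b[:,2].min(),b[:,2].max()); 
    A=np.c_[b[:,1:],np.ones(len(b))]; print("plane",np.linalg.lstsq(A,b[:,0],rcond=None)[0])
to(.597,.0454,.335,60)
E
```

```text
time_s: 14.9
eef_pos: [0.4195, -0.1917, 0.3367]
tool_rot: [5.5, 90.0, -24.8]
force: [-0.8, -0.2, -2.2]
finger_gap: 0.0445
3306 0.15543321677874122
z range (should be +-23): -0.02204431329497775 0.023618254448513374
plane [ 0.0026 -0.0001  0.1556]
row: 0.0006 0.2943 0.0343 -0.3 | jaw now 59.7 q6 5.7 t 14.95 F [ 0.5925 -0.3874 -2.1666] gap 0.0443
```

View pics/w8.png

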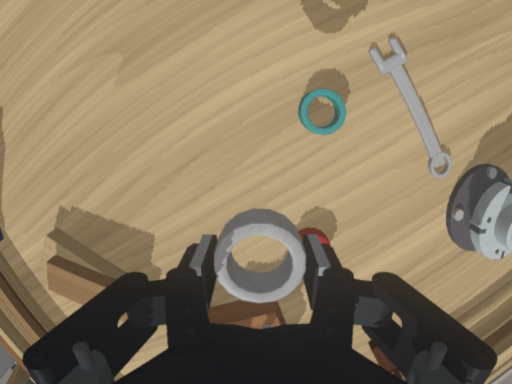

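The collar is gripped level, offset 0.8 mm. Carrying it to the arbor.

```bash
python3 -m jog '0 0.04 0.005 0; 0 0.095 0.011 0; 0 0.15 0.017 0; 0 0.205 0.023 0; 0 0.255 0.029 0; 0 0.285 0.0325 0; 0 0.2943 0.0335 0; 0 0.2943 0.0335 0'; python3 -m jog '0.0 0 0 0; 0.02 0 0 0';python3 -c "
from h import *
to(.5963,.0458,.2626,60)"
```

```text
time_s: 15.95
eef_pos: [0.5962, 0.0456, 0.3348]
tool_rot: [-138.2, 89.8, -168.4]
force: [-0.4, -0.1, -1.4]
finger_gap: 0.0443
time_s: 16.2
eef_pos: [0.5969, 0.0445, 0.318]
tool_rot: [29.7, 89.8, -0.6]
force: [0.3, -0.5, -1.2]
finger_gap: 0.0444
row: 0.0554 0.0007 -0.0014 -0.3 | jaw now 59.7 q6 34.6 t 16.20 F [ 0.2756 -0.5156 -1.205 ] gap 0.0444
```

```bash
python3 -m jog '0.012 0.0003 -0.0006 0; 0.024 0.0003 -0.0008 0; 0.034 0.0003 -0.0008 0; 0.04 0.0003 -0.0008 0;0.04 0.0003 -0.0008 0'; python3 -c "
from h import *
to(.5963,.0458,.2626,60)"
```

```text
time_s: 16.82
eef_pos: [0.5961, 0.0463, 0.2762]
tool_rot: [-142.8, 90.0, -173.1]
force: [0.5, -0.3, -1.3]
finger_gap: 0.0444
row: 0.0136 -0.0003 0.0004 -0.2 | jaw now 59.8 q6 34.7 t 16.82 F [ 0.4574 -0.2522 -1.3432] gap 0.0444
```

```bash
python3 -m jog '0.005 -0.0002 0.0003 0; 0.009 -0.0002 0.0003 0; 0.012 -0.0002 0.0003 0; 0.0135 -0.0002 0.0003 0; 0.0145 -0.0002 0.0003 0; 0.0145 -0.0002 0.0003 0'; python3 -c "
from h import *
to(.5963,.0458,.2626,60)"
```

```text
time_s: 17.58
eef_pos: [0.5962, 0.0459, 0.263]
tool_rot: [49.8, 90.0, 19.5]
force: [-3.1, -0.4, 5.8]
finger_gap: 0.0442
row: 0.0004 -0.0001 0.0001 -0.2 | jaw now 59.8 q6 34.7 t 17.57 F [-3.148  -0.4322  5.7803] gap 0.0442
```

```bash
python3 -m jog '0 0 0 0;-0.0005 0 0 0;-0.0005 0 0 0;-0.0005 0 0 0' 0;  python3 -m jog '-0.03 0 0 0; -0.07 0 0.02 0; -0.09 0 0.06 0; -0.09 0 0.1 0; -0.09 0 0.1 0'; python3 - <<'E'
from h import *
c=bot.camera("wrist"); cv2.imwrite("pics/w9.png",c["frame"]);np.savez("w9.npz",**c)
s=fcloud(c).reshape(-1,3); s=s[np.hypot(s[:,0]-.597,s[:,1]-.0454)<.06]
for lo,hi in [(.056,.064),(.081,.089),(.1055,.110)]:
    b=s[(s[:,2]>lo)&(s[:,2]<hi)]
    if len(b): print(lo,len(b),np.median(b[:,2]), cv2.minEnclosingCircle(b[:,:2].astype(np.float32)))
to(.575,-.324,.36)
E
```

```text
time_s: 18.08
eef_pos: [0.5965, 0.046, 0.2625]
tool_rot: [-147.8, 90.0, -178.0]
force: [-0.7, -0.8, -0.2]
finger_gap: 0.0853
time_s: 18.7
eef_pos: [0.6848, -0.0059, 0.3521]
tool_rot: [19.3, 89.9, -11.0]
force: [-0.2, 0.8, -1.4]
finger_gap: 0.0854
0.056 5744 0.05983396983205322 ((0.5972997546195984, 0.044451627880334854), 0.05094702169299126)
0.081 548 0.0846199811201558 ((0.6000145673751831, 0.041911330074071884), 0.02457479201257229)
0.1055 1410 0.10668917253644683 ((0.5969477891921997, 0.04617597907781601), 0.023024678230285645)
row: -0.0081 -0.3300 0.0674 0.0 | jaw now 59.7 q6 29.9 t 18.75 F [-0.5332  1.4121 -0.5252] gap 0.0854
```

View pics/w9.png

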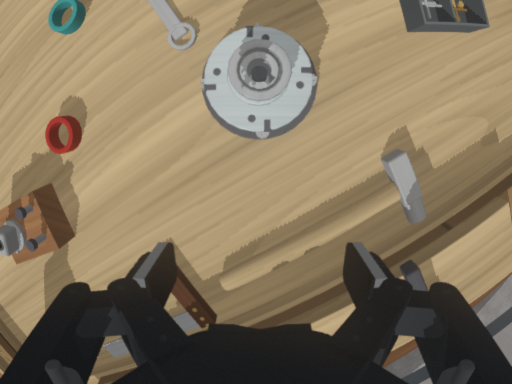

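The collar is home: top at 106.7 mm, centred at (260,70). Now to the cap.

```bash
python3 -m jog '0 -0.055 0.012 0; 0 -0.11 0.024 0; 0 -0.165 0.036 0; 0 -0.22 0.046 0; 0 -0.275 0.057 0; 0.01 -0.32 0.0674 0; 0.02 -0.33 0.0674 0; 0.02 -0.33 0.0674 0'; python3 - <<'E'
from h import *
c=bot.camera("wrist"); cv2.imwrite("pics/w10.png",c["frame"]);np.savez("w10.npz",**c)
for k,h in [("cap",.042),("cap_head",.063),("block",0)]:
    for d in bot.spot_point(k,"wrist")[:2]: print(k,d["score"],np.round(d["at"],1),fray(c,d["at"],h))
W=fcloud(c)
s=W.reshape(-1,3); s=s[np.hypot(s[:,0]-.575,s[:,1]+.324)<.05]
h,e=np.histogram(s[:,2],np.arange(.03,.09,.002)); print([(round(a,3),int(v)) for a,v in zip(e,h) if v>20])
for lo,hi in [(.073,.081),(.046,.052)]:
    b=s[(s[:,2]>lo)&(s[:,2]<hi)][:,:2].astype(np.float32); print(lo,len(b),cv2.minEnclosingCircle(b),cv2.minAreaRect(b))
cv2.imwrite("pics/w10c.png",cv2.resize(c["frame"][100:300,170:370],(600,600),interpolation=2))
to(.575,-.324,.33)
E
```

```text
time_s: 19.75
eef_pos: [0.5737, -0.3227, 0.3314]
tool_rot: [169.1, 89.8, 138.8]
force: [-0.1, -1.0, 0.7]
finger_gap: 0.085
cap 0.92 [258.9 193.2] [[ 0.574  -0.3229  0.042 ]]
cap_head 0.92 [258.  200.2] [[ 0.5739 -0.3236  0.063 ]]
block 0.79 [274.9 177.1] [[ 0.5775 -0.3058  0.    ]]
[(np.float64(0.038), 28), (np.float64(0.04), 3000), (np.float64(0.042), 2214), (np.float64(0.044), 23), (np.float64(0.046), 72), (np.float64(0.048), 502), (np.float64(0.05), 33), (np.float64(0.066), 27), (np.float64(0.07), 29), (np.float64(0.072), 78), (np.float64(0.074), 244), (np.float64(0.076), 831), (np.float64(0.078), 130)]
0.073 1254 ((0.5727198719978333, -0.3235913813114166), 0.01922958716750145) ((0.5732089877128601, -0.32349035143852234), (0.02581554837524891, 0.03387802839279175), 53.27456283569336)
0.046 607 ((0.5732244849205017, -0.323406845331192), 0.02198457159101963) ((0.5706939697265625, -0.32159557938575745), (0.04283928871154785, 0.03753724694252014), 53.663917541503906)
row: 0.0031 -0.0021 0.0007 0.0 | jaw now 59.9 q6 0.9 t 19.95 F [ 0.5641 -0.2579 -0.2468] gap 0.0855
```

View pics/w10c.png

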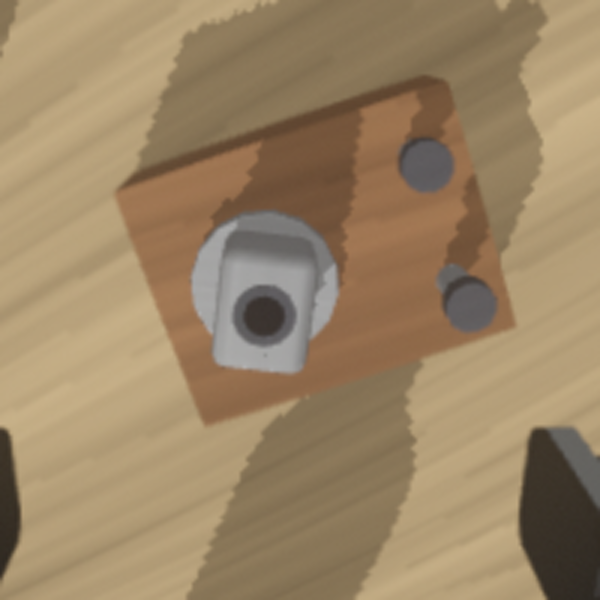

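The cap is in the block with its head at (258,200). The head rectangle is 25.8 × 33.9 mm, centre (0.5732,-0.3235), flats along 53.3°. No nose shows on the upper (143°) side. I'll check in the scene view that it is on the -37° side.

```bash
python3 - <<'E'
from h import *
C=np.array([.5732,-.3235])
for n,f in [("scene",cloud),("top",cloud),("w10",fcloud)]:
    W=f(np.load(n+".npz")).reshape(-1,3); d=W[:,:2]-C; r=np.hypot(*d.T); a=np.degrees(np.arctan2(d[:,1],d[:,0])).round()
    m=(W[:,2]>.0445)&(W[:,2]<.052)&(r>.0225)&(r<.031); print(n,[(int(x),round(float(y)*1e3,1),round(float(z)*1e3)) for x,y,z in zip(a[m],r[m],W[m,2])][:30])
f=np.load("scene.npz")["frame"][262:302,158:208]; cv2.imwrite("pics/nose.png",cv2.resize(f,None,fx=14,fy=14,interpolation=2))
to(*C,.29,53.3)
E
```

```text
scene [(117, 24.0, 45), (111, 24.7, 46), (99, 26.7, 47), (-171, 29.2, 46), (84, 26.9, 45), (-169, 25.1, 46), (-156, 24.6, 45), (62, 28.1, 45), (-124, 27.2, 45), (26, 27.1, 46), (-91, 24.5, 46), (-83, 23.4, 49), (10, 28.8, 45), (-76, 23.5, 47), (-16, 22.6, 45), (-62, 23.5, 46), (-56, 22.8, 45), (-42, 23.6, 48), (-36, 23.9, 48), (-42, 25.6, 46), (-37, 25.7, 46), (-63, 29.1, 45), (-32, 28.7, 45), (-27, 29.2, 45), (-23, 30.0, 45), (-42, 30.7, 45)]
top [(24, 30.7, 49), (-6, 28.6, 45), (-13, 29.0, 46), (18, 26.3, 45), (-7, 24.9, 45), (-22, 25.7, 49), (-29, 27.8, 47), (-36, 29.6, 47), (39, 26.4, 49), (-46, 29.6, 45), (56, 29.6, 51), (48, 26.4, 45), (42, 23.7, 45), (58, 24.5, 50), (-66, 29.5, 51), (71, 29.7, 49), (78, 28.7, 48), (76, 25.0, 47), (85, 24.7, 48), (-86, 23.7, 47), (93, 24.3, 46), (-94, 27.5, 46), (99, 28.3, 45), (-106, 23.5, 51), (-103, 27.4, 48), (107, 29.4, 45), (113, 30.8, 45), (116, 27.6, 45), (-123, 23.6, 45), (-120, 26.6, 47)]
w10 []
row: 0.0431 -0.0026 -0.0011 6.6 | jaw now 59.9 q6 0.9 t 19.95 F [ 0.5641 -0.2579 -0.2468] gap 0.0855
```

View pics/nose.png

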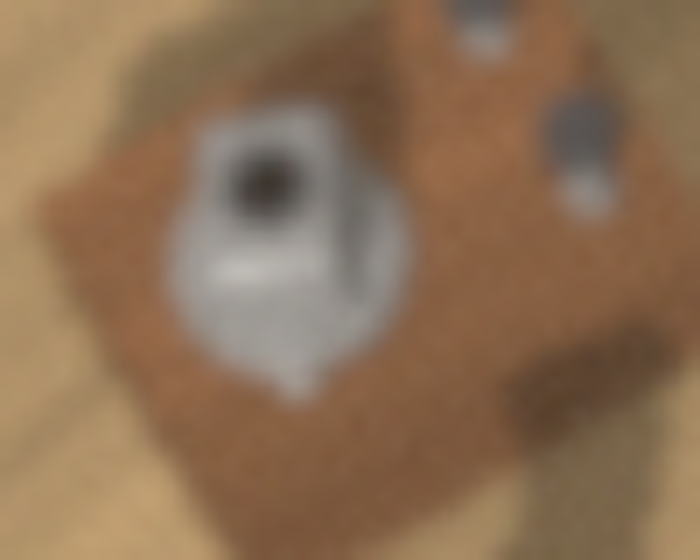

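The nose shows clearly at scene crop (295,385), on the -37° side, so the cap's x yaw is -36.7°. Descending with the jaws part-closed so they clear the shanks.

```bash
python3 -m jog '0.01 -0.0026 -0.0011 6.6; 0.043 -0.0026 -0.0011 6.6; 0.043 -0.0026 -0.0011 6.6; 0.043 -0.0026 -0.0011 6.6; 0.043 -0.0026 -0.0011 6.6' 120; python3 -c "
from h import *
to(.5732,-.3235,.225,53.3)"
```

```text
time_s: 20.58
eef_pos: [0.5733, -0.3251, 0.2913]
tool_rot: [8.0, 89.8, -28.8]
force: [-1.5, -0.2, -0.1]
finger_gap: 0.0451
row: 0.0663 0.0012 -0.0012 -0.1 | jaw now 53.2 q6 7.3 t 20.57 F [-1.482  -0.178  -0.0912] gap 0.0451
```

```bash
python3 -m jog '0.02 0.001 -0.0006 0; 0.04 0.001 -0.0006 0; 0.058 0.001 -0.0006 0; 0.066 0.001 -0.0006 0; 0.066 0.001 -0.0006 0'; python3 - <<'E'
from h import *
to(.5732,-.3235,.225,53.3)
c=bot.camera("wrist"); cv2.imwrite("pics/w11.png",c["frame"])
E
```

```text
time_s: 21.2
eef_pos: [0.5727, -0.324, 0.2238]
tool_rot: [24.6, 90.0, -12.3]
force: [0.1, 0.5, -0.1]
finger_gap: 0.045
row: -0.0012 0.0007 0.0001 -0.1 | jaw now 53.2 q6 7.3 t 21.20 F [ 0.0692  0.4723 -0.071 ] gap 0.0450
```

View pics/w11.png

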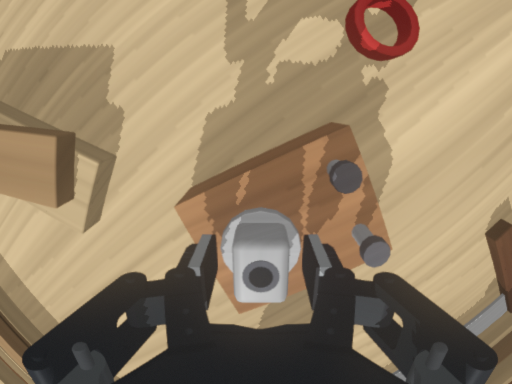

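The head at (261,265) is square between the jaws, and the right finger is clear of the shank at (375,247). Gripping.

```bash
python3 -m jog '-0.0012 0.0004 0 0;-0.0012 0.0004 0 0;-0.0012 0.0004 0 0;-0.0012 0.0004 0 0;-0.0012 0.0004 0 0' 255 110; python3 -c "
from h import *
to(.5732,-.3235,.225,53.3)"
```

```text
time_s: 21.88
eef_pos: [0.5733, -0.3239, 0.2264]
tool_rot: [7.6, 89.9, -29.2]
force: [-0.8, 0.4, 7.3]
finger_gap: 0.024
row: 0.0014 0.0003 -0.0003 -0.2 | jaw now 53.1 q6 7.4 t 21.88 F [-0.7748  0.4424  7.3154] gap 0.0240
```

```bash
python3 -m jog '-0.02 0 0 0; -0.05 0 0 0; -0.09 0 0 0; -0.12 0 0 0; -0.13 0 0 0; -0.13 0 0 0'; python3 - <<'E'
from h import *
c=bot.camera("wrist"); cv2.imwrite("pics/w12.png",c["frame"]);np.savez("w12.npz",**c)
p,R,_=pose()
q=((fcloud(c).reshape(-1,3)-p)@R)
m=(q[:,0]>.145)&(q[:,0]<.1535)&(abs(q[:,1])<.0125)&(abs(q[:,2])<.03); b=q[m]; print("head top",m.sum(),np.median(b[:,0]),b[:,2].min(),b[:,2].max()); print(cv2.minAreaRect(b[:,1:].astype(np.float32)))
A=np.c_[b[:,1:],np.ones(len(b))]; print("plane",np.linalg.lstsq(A,b[:,0],rcond=None)[0])
m=(q[:,0]>.173)&(q[:,0]<.181)&(np.hypot(q[:,1],q[:,2])<.024); b=q[m]; print("flange",m.sum(),np.median(b[:,0]),cv2.minEnclosingCircle(b[:,1:].astype(np.float32)))
to(.597,.0456,.352,108)
cv2.imwrite("pics/w12c.png",cv2.resize(c["frame"][170:340,170:350],None,fx=4,fy=3.5,interpolation=2))
E
```

```text
time_s: 22.62
eef_pos: [0.5729, -0.3237, 0.3545]
tool_rot: [93.3, 90.0, 56.5]
force: [-0.2, -0.2, -3.0]
finger_gap: 0.0243
head top 3369 0.14865749458003688 -0.017255723513540346 0.01669113640179057
((7.647555321455002e-05, -0.00025262869894504547), (0.03394768387079239, 0.024793477728962898), 89.79492950439453)
plane [ 0.0003 -0.042   0.1487]
flange 909 0.17676143136973077 ((-3.829968591162469e-06, -0.003444518893957138), 0.021469593048095703)
row: 0.0018 0.3100 -0.2018 -54.8 | jaw now 53.2 q6 7.4 t 22.68 F [-0.2248 -0.3839 -3.295 ] gap 0.0240
```

View pics/w12c.png

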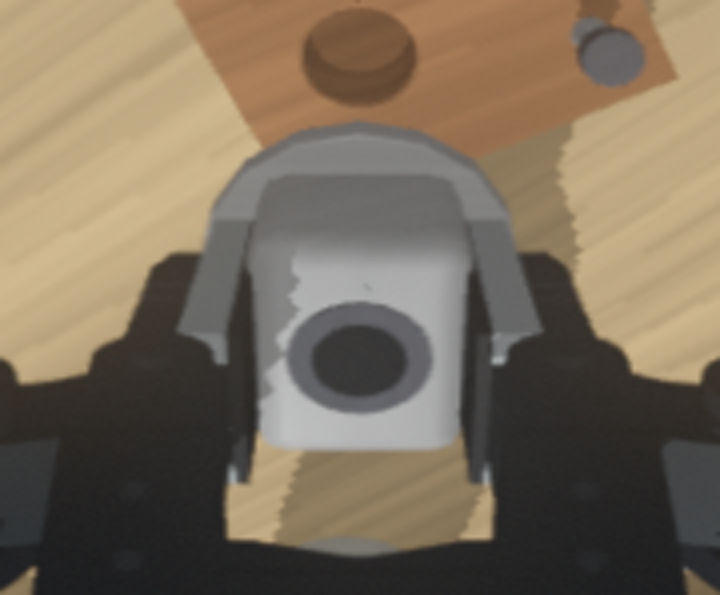

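```bash
python3 - <<'E'
from h import *
from scipy.optimize import least_squares
c=np.load("w12.npz"); p,R,_=pose()
q=((fcloud(c).reshape(-1,3)-p)@R)
def fit(m):
    b=q[m]; f=least_squares(lambda x:b[:,1]*x[0]+b[:,2]*x[1]+x[2]-b[:,0],[0,0,b[:,0].mean()],loss="soft_l1",f_scale=.0003); return f.x,m.sum()
print("head",fit((abs(q[:,0]-.1487)<.004)&(abs(q[:,1])<.010)&(abs(q[:,2])<.014)))
print("head excl. hole",fit((abs(q[:,0]-.1487)<.004)&(abs(q[:,1])<.010)&(abs(q[:,2])<.014)&(np.hypot(q[:,1],q[:,2])>.009)))
m=(q[:,0]>.172)&(q[:,0]<.181)&(np.hypot(q[:,1],q[:,2])<.026)
print("flange",fit(m),q[m][:,1:].min(0),q[m][:,1:].max(0))
for zz in np.arange(-.026,.02,.003):
    k=m&(abs(q[:,2]-zz)<.0015); print(round(zz,3),k.sum(),np.median(q[k,0]) if k.sum() else 0, q[k,1].min() if k.sum() else 0,q[k,1].max() if k.sum() else 0)
k0=(abs(q[:,1])<.009)&(abs(q[:,0]-.1487)<.004)
for zz in np.arange(-.018,.019,.004):
    k=k0&(abs(q[:,2]-zz)<.002); print("h",round(zz,3),k.sum(),np.median(q[k,0]) if k.sum() else 0)
E
```

```text
head (array([-0.0085, -0.0042,  0.1483]), np.int64(2244))
head excl. hole (array([-0.0036, -0.0001,  0.1486]), np.int64(1227))
flange (array([ 0.0015, -0.0233,  0.1764]), np.int64(917)) [-0.0214 -0.022 ] [ 0.0214 -0.0028]
-0.026 0 0 0 0
-0.023 16 0.17859848666420644 -0.0019529645911906272 0.0022712934684579653
-0.02 248 0.17687742518151528 -0.010074595483573923 0.011178083245879931
-0.017 311 0.17665884287520117 -0.01467739346005545 0.016103603344926568
-0.014 136 0.17672916971473088 -0.017184821611678468 0.017756095374259536
-0.011 110 0.17670915634404058 -0.01890931951505786 0.01987371292190813
-0.008 86 0.17665793627791382 -0.020346214702220096 0.02089378531290424
-0.005 7 0.17723940115612294 -0.02068352284005304 0.02083333009196826
-0.002 3 0.17714033885414796 -0.02136340396956393 0.02136228955708237
0.001 0 0 0 0
0.004 0 0 0 0
0.007 0 0 0 0
0.01 0 0 0 0
0.013 0 0 0 0
0.016 0 0 0 0
0.019 0 0 0 0
h -0.018 130 0.1516011214613085
h -0.014 400 0.1492078300208775
h -0.01 333 0.1485233643796434
h -0.006 329 0.1481294200949501
h -0.002 300 0.1477240826564782
h 0.002 279 0.1477496901774739
h 0.006 250 0.14801585039634413
h 0.01 244 0.1485114750400069
h 0.014 197 0.14887865252468072
h 0.018 11 0.15006801563273972
```

The cap is level and centred in the jaws: flange underside 183.7 mm ahead of the TCP, key towards tool +z. Carrying it to the arbor, turning it to bring the key to 18°.

```bash
python3 -m jog '0 0.03 -0.02 -8; 0 0.075 -0.049 -16; 0 0.12 -0.078 -24; 0 0.165 -0.107 -32; 0 0.21 -0.137 -40; 0 0.25 -0.163 -48; 0.001 0.285 -0.185 -54.8; 0.001 0.31 -0.2018 -54.8'; python3 -m jog '0 0 0 0; 0 0 0 0'; python3 - <<'E'
from h import *
to(.597,.0456,.352,108)
c=bot.camera("wrist"); cv2.imwrite("pics/w13.png",c["frame"]);np.savez("w13.npz",**c)
E
```

```text
time_s: 23.68
eef_pos: [0.5966, 0.0473, 0.3515]
tool_rot: [163.3, 89.8, -178.6]
force: [0.4, -0.7, -3.5]
finger_gap: 0.024
time_s: 23.92
eef_pos: [0.5968, 0.0451, 0.3524]
tool_rot: [179.3, 89.8, -162.7]
force: [0.5, -0.5, -1.9]
finger_gap: 0.0241
row: 0.0004 0.0004 0.0003 -0.0 | jaw now 108.0 q6 -13.6 t 23.93 F [ 0.484  -0.4792 -1.8864] gap 0.0241
```

View pics/w13.png

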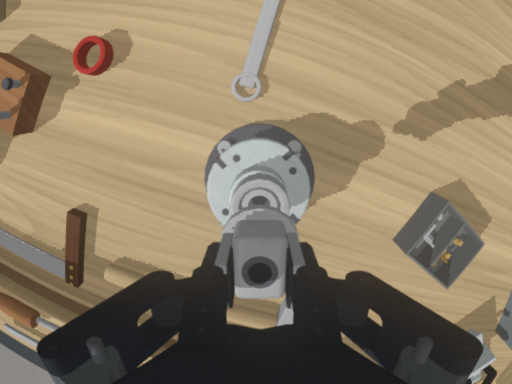

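The cap hangs right over the arbor (tip axis about (260,200)). Lowering the stem into the bore.

```bash
python3 -m jog '0.015 0.0003 0.0003 0; 0.027 0.0003 0.0003 0; 0.035 0.0003 0.0003 0; 0.04 0.0003 0.0003 0; 0.04 0.0003 0.0003 0'; python3 -c "
from h import *
to(.597,.0455,.2907,108)"
```

```text
time_s: 24.6
eef_pos: [0.5974, 0.0458, 0.3134]
tool_rot: [165.4, 90.0, -176.6]
force: [-0.2, 0.2, -2.5]
finger_gap: 0.0243
row: 0.0227 -0.0001 -0.0004 -0.1 | jaw now 107.9 q6 -13.6 t 24.60 F [-0.1913  0.2318 -2.4702] gap 0.0243
```

```bash
python3 -m jog '0.003 0 -0.0003 0; 0.006 0 -0.0003 0; 0.008 0 -0.0003 0; 0.010 0 -0.0003 0; 0.011 0 -0.0003 0; 0.011 0 -0.0003 0'; python3 -c "
from h import *
to(.597,.0455,.2907,108)"
```

```text
time_s: 25.35
eef_pos: [0.5972, 0.0457, 0.3027]
tool_rot: [145.2, 90.0, 163.2]
force: [0.3, -0.1, -3.2]
finger_gap: 0.0241
row: 0.0120 -0.0002 -0.0003 -0.0 | jaw now 108.0 q6 -13.6 t 25.35 F [ 0.2844 -0.1272 -3.2144] gap 0.0241
```

The key has slipped in: 5 mm below the riding height with no force. Pushing on against the spring.

```bash
python3 -m jog '0.003 0 -0.0003 0; 0.005 0 -0.0003 0; 0.007 0 -0.0003 0; 0.009 0 -0.0003 0; 0.011 0 -0.0003 0; 0.012 0 -0.0003 0; 0.0125 0 -0.0003 0; 0.0125 0 -0.0003 0'; python3 -c "
from h import *
to(.597,.0455,.2907,108)"
```

```text
time_s: 26.35
eef_pos: [0.597, 0.0456, 0.2914]
tool_rot: [-12.9, 89.9, 5.1]
force: [-2.8, -0.3, 8.0]
finger_gap: 0.0239
row: 0.0007 -0.0001 -0.0000 -0.0 | jaw now 108.0 q6 -13.6 t 26.35 F [-2.7595 -0.3339  7.9593] gap 0.0239
```

```bash
python3 -m jog '0.001 0 0 0; 0.002 0 0 0; 0.003 0 0 0; 0.003 0 0 0; 0.003 0 0 0'; python3 -c "
from h import *
to(.597,.0455,.2907,108)"
```

```text
time_s: 26.98
eef_pos: [0.5967, 0.0456, 0.2913]
tool_rot: [-12.0, 89.8, 5.9]
force: [-7.7, -1.1, 23.4]
finger_gap: 0.0238
row: 0.0006 -0.0002 0.0002 -0.0 | jaw now 108.0 q6 -13.6 t 26.98 F [-7.7179 -1.1162 23.3791] gap 0.0238
```

Now at a hard stop: TCP 0.2913 (expected 0.2907), and the force rose to 23 N without further motion. Checking visually.

```bash
python3 - <<'E'
from h import *
c=bot.camera("wrist"); s=bot.camera("scene"); np.savez("s14.npz",**s)
W=fcloud(c).reshape(-1,3); r=np.hypot(W[:,0]-.597,W[:,1]-.0455); m=(r<.023)&(r>.015)&(W[:,2]>.1)&(W[:,2]<.125)
h,e=np.histogram(W[m,2],np.arange(.1,.125,.001)); print("wrist",[(round(a*1e3),int(v)) for a,v in zip(e,h) if v])
m=(r<.0235)&(W[:,2]>.110)&(W[:,2]<.118);print("flange top median",np.median(W[m,2]))
a=cv2.resize(s["frame"][140:240,230:330],(400,400),interpolation=2); b=cv2.resize(c["frame"][130:330,160:360],(400,400),interpolation=2)
cv2.imwrite("pics/fin.png",np.hstack([a,b])); to(.597,.0455,.2907,108)
E
```

```text
wrist [(100, 24), (101, 21), (102, 28), (103, 26), (104, 51), (105, 103), (106, 140), (107, 58), (108, 38), (109, 29), (110, 46), (111, 45), (112, 118), (113, 397), (114, 275), (115, 14), (116, 1), (117, 7), (118, 31), (119, 25), (120, 44), (121, 46), (122, 48), (123, 56)]
flange top median 0.11364384880567452
row: 0.0006 -0.0002 0.0002 -0.1 | jaw now 107.9 q6 -13.6 t 27.07 F [-7.263  -0.8133 22.5292] gap 0.0239
```

View pics/fin.png

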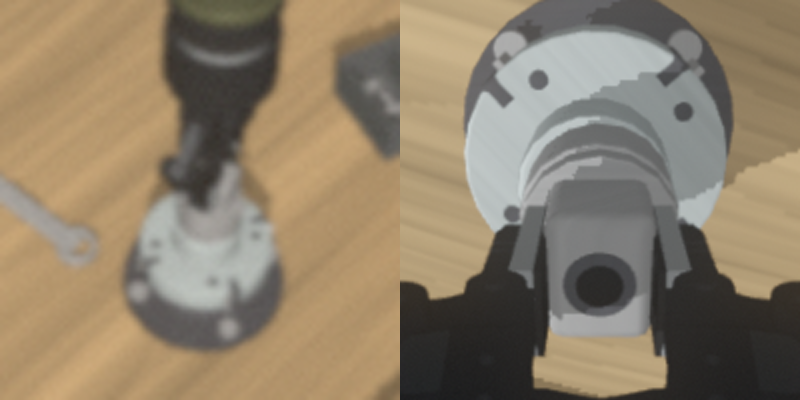

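The flange top is at 113.6 mm (home 114), with no gap visible between flange and collar. I'll add a little pressure, hold, and hand in.

```bash
python3 -m jog '0.0005 0 0 0; 0.001 0 0 0; 0.001 0 0 0; 0.001 0 0 0'; python3 -c "
from h import *
to(.597,.0455,.2907,108)
print(bot.hand_in())"
```

```text
time_s: 27.58
eef_pos: [0.5967, 0.0456, 0.2913]
tool_rot: [-12.3, 89.8, 5.7]
force: [-9.2, -0.8, 28.8]
finger_gap: 0.0238
row: 0.0006 -0.0002 0.0003 -0.0 | jaw now 108.0 q6 -13.6 t 27.57 F [-9.2459 -0.8439 28.7752] gap 0.0238
the job is handed in; nothing more can be done
None
```

The arbor is built up as asked, and I handed the job in at 27.6 s, still gripping the cap and pressing it down.

- **Cutter:** lowered onto the shoulder and released after contact. Disc top measured 59.8 mm and boss top 84.7 mm (nominal 60 and 85), centred on the arbor.
- **Collar:** the plain steel ring, set down on the boss and released. Its top measured 106.7 mm (nominal 107).
- **Cap:** turned to the keyway's yaw of about 18° before lowering. The key went in on the first push, with no contact force at riding height. The flange top ended at 113.6 mm (nominal 114). Extra push raised the force to 28.8 N with almost no further travel.

The lateral force was about 9 N at the end, and the final tool height was 0.6 mm above my estimate; both were small and consistent with a seated flange. None of my checks failed. I took no separate final picture of the bystanders, but the arm did not touch any of them in the pictures I took along the way.

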